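Find the full tin of screws by feel

TASK

The three alike tins in the rack hold different amounts of screws, and we need the fullest. Push the hold-down bar back, away from you, until it clicks past its spring catch and stays open by itself, let go of it, then go from left to right: lift each tin a few centimetres clear of the rack to feel its weight, and set it back upright in its own socket before you take the next. Finish holding the heaviest tin still and upright in the gripper, at least 12 cm above where it stood, with the other two back in their sockets, the bar still open and the things round about left where they are.

Things in the scene. Friction and masses are not known exactly. Their poses are not given: they have to be found in the camera images.
- rack: fixed tin rack: aluminium base plate 404 mm wide, from x = -60 to +170 mm, 6 mm thick; plywood block 104 x 336 mm, top at 18 mm, with three round sockets in a row 110 mm apart. Origin on the work surface under the middle socket; x away from the robot (the bar opens that way), y left along the row, z up. Rods on posts 36 mm high at y = +-185 mm; detent housing 36 mm high at x = 105, y = 222
- socket_left (a point): the left socket of the rack as seen by the robot (the rack is never turned by more than 0.2 rad): a round recess 69 mm wide and 12 mm deep for one tin; the point is the centre of its floor, 6 mm above the work surface, z up
- socket_middle (a point): the middle socket of the rack as seen by the robot (the rack is never turned by more than 0.2 rad): a round recess 69 mm wide and 12 mm deep for one tin; the point is the centre of its floor, 6 mm above the work surface, z up
- socket_right (a point): the right socket of the rack as seen by the robot (the rack is never turned by more than 0.2 rad): a round recess 69 mm wide and 12 mm deep for one tin; the point is the centre of its floor, 6 mm above the work surface, z up
- hold_bar (a joint): slide of the hold-down bar: steel bridge over all tins (tops at 78 mm), 394 mm along y, 26 mm along x, 82 to 92 mm high, an upright at each end. 0 = closed over the tins' middles; grows along the rack's +x; stop at 0.117 m. A weak spring (about 1 N) pulls it shut. From 0.098 the spring catch resists (5 to 8 N in all); past 0.105 it snaps in and stays at about 0.112 (over 0.109: engaged)
- bar_tab (a point): centre of the front face (towards the robot) of the push tab, an upright steel plate in the middle of the hold-down bar, 60 mm wide along y, 8 mm thick, from 92 to 125 mm above the work surface; the point is 112 mm above the surface and moves with the bar. Axes as the rack's: push along +x
- tin_a_mid (a point): one of three tins that look exactly alike: closed round printed food-type tin reused for screws, 58 mm diameter, 72 mm tall, upright. They differ only in weight (one 0.67 to 0.87 kg, two of 0.16 to 0.45 kg); name and socket say nothing about the weight. The point is the tin's centre, half-way up (42 mm above the work surface in its socket)
- tin_b_mid (a point): one of three tins that look exactly alike: closed round printed food-type tin reused for screws, 58 mm diameter, 72 mm tall, upright. They differ only in weight (one 0.67 to 0.87 kg, two of 0.16 to 0.45 kg); name and socket say nothing about the weight. The point is the tin's centre, half-way up (42 mm above the work surface in its socket)
- tin_c_mid (a point): one of three tins that look exactly alike: closed round printed food-type tin reused for screws, 58 mm diameter, 72 mm tall, upright. They differ only in weight (one 0.67 to 0.87 kg, two of 0.16 to 0.45 kg); name and socket say nothing about the weight. The point is the tin's centre, half-way up (42 mm above the work surface in its socket)
- tin_a: the tin of tin_a_mid; origin at the centre of its underside, z up
- tin_b: the tin of tin_b_mid; origin at the centre of its underside, z up
- tin_c: the tin of tin_c_mid; origin at the centre of its underside, z up
- tape_measure: bystander: yellow and black tape measure 40 x 78 x 62 mm, origin under its centre; leave it alone
- jar: bystander: clear jar with yellow lid, 78 mm wide, 95 mm tall, origin under its centre; leave it alone
- cold_chisel: bystander: dark steel cold chisel 18 x 158 x 17 mm, origin under its centre; leave it alone
Mind the look-alikes: they are no part of the job. What is shaped like the tin_c but red is not meant.

How it is judged:
By the outcome, as a careful person would: the job done as asked, in the order asked, and still so for the second after the job is handed in, while the arm keeps its last pose, push and grip.
It also fails if it takes over 64 s, if anything falls off the work surface, if the arm or the gripper's body presses on something with over 40 N, if the wrist force passes 120 N, or if a joint passes its speed limit or range.

ROBOT

A 6-joint arm with a two-finger parallel gripper is mounted at the origin on a cart in front of the work surface, level with it; the furniture and walls round the work are solid. World frame = base frame: x ahead of the robot, y to its left, z up, the work surface at z = 0. Lengths are in m, angles in rad, forces in N, time in s.
With the tool pointing down it reaches from about 0.325 to 0.925 m from the base axis. Payload 3.1 kg.
Tool frame: the origin (TCP) lies where the fingers leave the gripper's body, on its centre line; the fingertips stand 73 mm ahead of it and the grasp point (between the pads) lies 54 mm ahead of it; z points along the fingers, y is the line along which they close (so a half turn about z gives the same grasp; the last joint's range is limited). The gripper opens to 85 mm and grips with 20 to 120 N. Pads are 22 mm wide; open, the fingers measure 114 mm over their backs; the gripper's body (76 mm by 85 mm) begins 54 mm behind the grasp point. The pads swing forward as they close: fully open they stand 13 mm farther back than shut.
Start: joints at [1.112, 0.217, 1.613, -0, 1.311, -0.112], TCP at [0.212, 0.588, 0.304] pointing down, gripper open.
Joint ranges: [-2.75, 2.75], [-0.78, 2.1], [0.31, 2.55], [-1.13, 4.27], [0.13, 2.63], [-2.58, 2.58]. Speed limits (rad/s): [2.79, 2.79, 3.14, 3.14, 3.14, 3.14].

INTERFACE

Orientations are given as a rotation vector (axis times angle).
In Python, from cell import ctrl gives the robot as it stands. Calls block until the motion is done:
- ctrl.move_ptp(position, orientation): joint-space move of the TCP to a pose.
- ctrl.line_to(position, velocity=0.15, rot=None, threshold=None): straight line of the TCP; rot=None keeps the orientation; velocity is the mean speed in m/s. With threshold (N) it stops when the force on the tool has changed by that much, and returns True; else False.
- ctrl.movej(angles): joint-space move.
- ctrl.open() and ctrl.gripper_close(squeeze=None): open the fingers fully, or close them until they stop; squeeze is the grip in N (None keeps the last).
- ctrl.wait(seconds).
- ctrl.solve_ik(position, orientation): joint angles nearest the present ones, or None.
- ctrl.get_obs(): the state.
- ctrl.camera(name): name is "side" or "top" or "wrist"; returns (picture, depth): 400x640x3 uint8, blue, green, red; 400x640 float32, m along the optical axis (not along the pixel's ray), 0 where there is no reading.
- ctrl.camera_params(name): a dict with "mtx" (3x3 intrinsics, pixels), "R" (3x3) and "t" (3): a world point X has camera coordinates R X + t; the wrist camera has in their place "tool_from_camera" (4x4, takes a point from camera to tool coordinates, whose origin is the TCP and whose axes are the flange's). Camera axes: x right, y down, z forward; pixel columns grow to the right and rows downward; lengths in m; the calibration is good to about 2 mm. A picture is of the moment at which its call begins: read the wrist's pose just before it. camera_params takes no time and is no camera call.
A pose or a line that the arm cannot do raises ctrl.Unreachable and nothing moves.
- ctrl.finish_job(): hands the job in; it is judged then, once.
Trained networks look in the newest picture that a camera, given by its name, has taken for a name from the list of things; names that differ only in an ending like _2 or _b are one class to them, and where a whole thing is asked for, a point or a joint stands for the part that bears it (a point fixed in the world has none). Each returns a list of dicts, best first, with "score" (0 to 1); they miss things now and then, are a little off and sometimes report something else, mostly with a low value. They report only what shows in the picture. A call takes as long as a camera call. They do not tell look-alikes from the thing itself.
- ctrl.outline_of(camera, query): "mask" (400x640 bool, what is visible of it) and "position" ([column, row] in pixels, amid what is visible of it).
- ctrl.spot_point(camera, query): "position" ([column, row] in pixels: a listed point, or the origin of a listed thing).
The state is a dict: "time": time; "joint_positions": joint angles; "joint_vel": joint speeds; "joint_efforts": joint torques, N m; "tcp_pos": TCP position; "tool_rot": TCP orientation; "force": force on the tool from outside, world axes, zero at the start; "ft_torque": the same for the moment, N m; "width": finger opening in m; "grip_force": force on a finger pad.
Only numpy, scipy, OpenCV 4.12 (cv2) and the standard library are available. Lean on these libraries where they do the work, as an engineer would, in place of code of your own. Each camera call takes 0.05 s, during which the arm holds its last target. There are 200 camera calls.

## Working session

There is one attempt and no reset: what is moved stays moved. The work goes in short steps, each a Python script; the robot and the scene stay as the last script left them, time stands still between calls to the robot, and variables do not carry over. Pictures are saved under pics/ and viewed, at most 10 in all, crops included, and the job is handed in when it is done.

```bash
mkdir -p pics; ls
cat > h.py <<'E'
import numpy as np, cv2
from cell import ctrl
from scipy.spatial.transform import Rotation as Ro
def pix2world(cam,px,z=None,depth=None):
    p=ctrl.camera_params(cam);K=p["mtx"];R=np.array(p["R"]);t=np.array(p["t"]).ravel()
    r=np.linalg.inv(K)@np.array([px[0],px[1],1.0])
    C=-R.T@t; d=R.T@r
    s=(z-C[2])/d[2] if z is not None else depth
    return C+s*d
def proj(cam,X):
    p=ctrl.camera_params(cam);c=np.array(p["R"])@np.array(X)+np.array(p["t"]).ravel()
    u=np.array(p["mtx"])@c; return u[:2]/u[2]
E
python3 - <<'E'
from h import *
np.set_printoptions(precision=3,suppress=True)
for c in ("top","side"):
    im,d=ctrl.camera(c);cv2.imwrite(f"pics/{c}1.png",im)
    for q,z in (("bar_tab",.112),("socket_left",.006),("socket_middle",.006),("socket_right",.006),("tin_a_mid",.042),("rack",0),("tape_measure",0),("jar",0),("cold_chisel",0)):
        for r in ctrl.spot_point(c,q)[:4]:
            print(c,q,round(r["score"],2),np.array(r["position"]),pix2world(c,r["position"],z))
o=ctrl.get_obs();print(o["time"],o["force"],o["tool_rot"],o["width"])
E
```

```text
pics
top bar_tab 0.9 [369.2 216.5] [ 0.566 -0.019  0.112]
top socket_left 0.61 [322.7 223.1] [0.554 0.1   0.006]
top socket_middle 0.97 [364.9 215.2] [ 0.573 -0.016  0.006]
top socket_middle 0.44 [369.2 216.8] [ 0.568 -0.028  0.006]
top socket_right 0.62 [403.8 207.2] [ 0.592 -0.124  0.006]
top socket_right 0.23 [367.3 217. ] [ 0.568 -0.023  0.006]
top rack 0.95 [367.4 216.8] [ 0.568 -0.024  0.   ]
top rack 0.32 [364.7 217. ] [ 0.568 -0.016  0.   ]
top tape_measure 0.91 [216.4 254.9] [0.475 0.393 0.   ]
top jar 0.56 [180.6 181.6] [0.679 0.489 0.   ]
top cold_chisel 0.89 [428.1 288.6] [ 0.368 -0.183  0.   ]
side bar_tab 0.63 [298.5 231.6] [ 0.563 -0.014  0.112]
side socket_left 0.83 [287.3 233.4] [0.54  0.093 0.006]
side socket_middle 0.79 [304.6 259.8] [ 0.578 -0.012  0.006]
side socket_right 0.72 [312.9 296.8] [ 0.584 -0.13   0.006]
side tin_a_mid 0.84 [293.1 223.7] [0.557 0.092 0.042]
side rack 0.77 [303.1 264.7] [ 0.572 -0.023  0.   ]
side tape_measure 0.64 [260.7 177.9] [0.47  0.384 0.   ]
side tape_measure 0.59 [223.3 325.2] [ 0.377 -0.176  0.   ]
side jar 0.58 [316.9 160.1] [0.678 0.475 0.   ]
side jar 0.19 [313.  284.4] [ 0.59  -0.089  0.   ]
side cold_chisel 0.75 [220.9 327.4] [ 0.372 -0.181  0.   ]
1.0 [-0.561 -0.419  0.427] [-0.542 -3.094 -0.   ] 0.08555622199268792
```

View pics/top1.png

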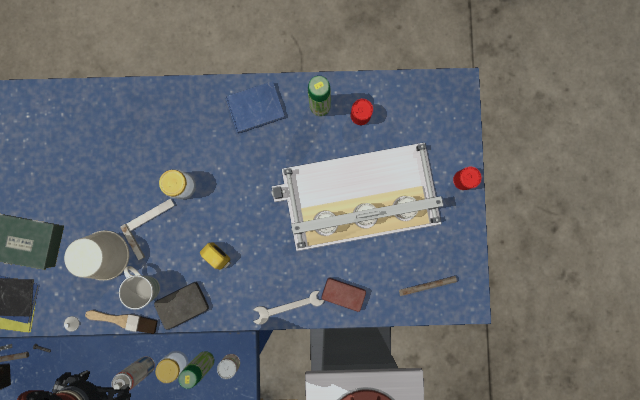

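View pics/side1.png

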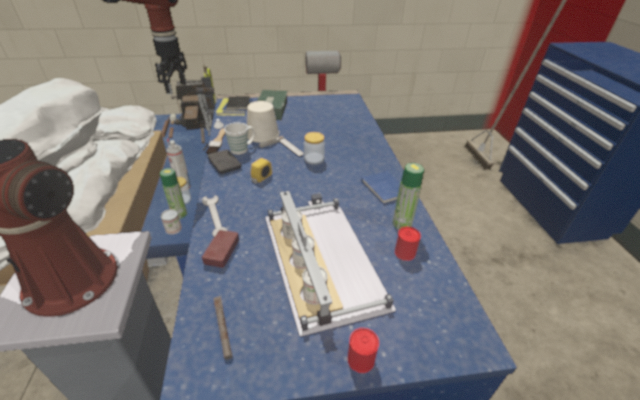

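The rack's three tins sit under the bar: top view left (325,222), middle (366,215), right (406,207). The tab is at (369,216). Look-alikes are the red tins at (361,111) and (468,178), plus the cans at (170,368) and (228,366) on the other bench. None of those stands in the rack, so the three in the sockets are the ones I want. I'll go above the rack for a close look.

```bash
cat >> h.py <<'E'
def rot(a): return np.pi*np.array([np.sin(a/2),-np.cos(a/2),0])
def wpix(pose,px,z):
    p=ctrl.camera_params("wrist");T=np.array(p["tool_from_camera"]);pos,rv=pose
    R=Ro.from_rotvec(rv).as_matrix()
    r=np.linalg.inv(p["mtx"])@np.array([px[0],px[1],1.0])
    C=R@T[:3,3]+pos; d=R@T[:3,:3]@r
    return C+(z-C[2])/d[2]*d
E
python3 - <<'E'
from h import *
np.set_printoptions(precision=4,suppress=True)
print(ctrl.camera_params("wrist"))
a=0.168
ctrl.move_ptp([0.50,-0.03,0.36],rot(a))
ctrl.gripper_close()
o=ctrl.get_obs();pose=(np.array(o["tcp_pos"]),np.array(o["tool_rot"]))
im,d=ctrl.camera("wrist");cv2.imwrite("pics/w1.png",im);np.save("w1d.npy",d)
print(o["time"],pose,o["joint_positions"],o["force"])
for q,z in (("bar_tab",.112),("socket_left",.006),("socket_middle",.006),("socket_right",.006),("tin_a_mid",.042),("rack",0)):
    for r in ctrl.spot_point("wrist",q)[:3]:
        print(q,round(r["score"],2),np.array(r["position"]),wpix(pose,r["position"],z))
E
```

```text
{'mtx': array([[350.0201,   0.    , 317.1436],
       [  0.    , 350.0201, 198.7247],
       [  0.    ,   0.    ,   1.    ]]), 'tool_from_camera': array([[ 0.0007, -0.9585, -0.285 ,  0.0727],
       [ 1.    ,  0.0007,  0.0001,  0.0009],
       [ 0.0001, -0.285 ,  0.9585, -0.0708],
       [ 0.    ,  0.    ,  0.    ,  1.    ]])}
4.2 (array([ 0.5 , -0.03,  0.36]), array([-0.2635,  3.1305, -0.    ])) [-0.2002 -0.0954  1.8362 -0.      1.4007 -1.9389] [-0.5581 -0.6067  0.6864]
bar_tab 0.82 [319.9 244. ] [ 0.5676 -0.0148  0.112 ]
socket_left 0.37 [320.4 213. ] [ 0.5713 -0.0127  0.006 ]
tin_a_mid 0.97 [411.8 221.9] [0.552  0.0933 0.042 ]
rack 0.76 [319.1 212.7] [ 0.5732 -0.0141  0.    ]
rack 0.59 [318.6 223.2] [ 0.5876 -0.0122  0.    ]
```

View pics/w1.png

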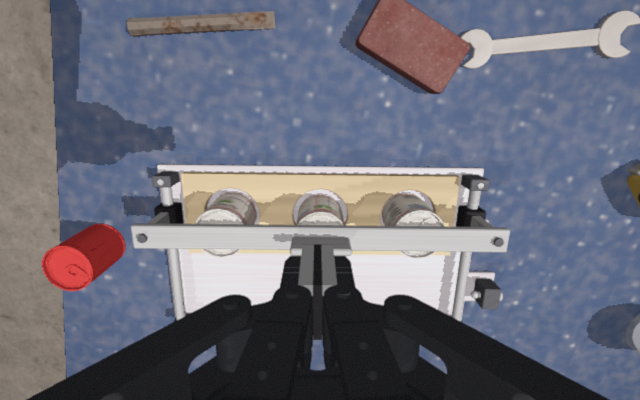

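The wrist view confirms the layout: the bar is at row 237 and level, so the yaw of 0.168 holds. The tab is around (320,244) and the three tins are at (230,208), (320,208) and (411,215). The red can at (85,255) is outside the rack. Next I push the bar.

```bash
cat >> h.py <<'E'
A=0.168; ex=np.array([np.cos(A),np.sin(A),0]); ey=np.array([-np.sin(A),np.cos(A),0])
M=np.array([0.572,-0.0145,0])
def W(x,y,z): return M+x*ex+y*ey+np.array([0,0,z])
E
python3 - <<'E'
from h import *
np.set_printoptions(precision=4,suppress=True)
ctrl.move_ptp(W(-.05,0,.22),rot(A))
ctrl.line_to(W(-.05,0,.178),.15)
t=0
while True:
    hit=ctrl.line_to(W(.135,0,.178),.045,threshold=16)
    o=ctrl.get_obs();x=(o["tcp_pos"]-M)@ex;t+=1
    print(hit,x,o["force"],o["time"])
    if not hit or x>.09 or t>3: break
ctrl.line_to(W(.03,0,.178),.2)
ctrl.line_to(W(-.06,0,.30),.25)
ctrl.open()
o=ctrl.get_obs();pose=(np.array(o["tcp_pos"]),np.array(o["tool_rot"]))
im,d=ctrl.camera("wrist");cv2.imwrite("pics/w2.png",im)
for q,z in (("bar_tab",.112),("tin_a_mid",.042),("tin_a",.006)):
    for r in ctrl.spot_point("wrist",q)[:4]:
        p=wpix(pose,r["position"],z)-M
        print(q,round(r["score"],2),np.array(r["position"]),"rack xy",p@ex,p@ey)
print(ctrl.get_obs()["time"])
E
```

```text
True 0.10103249107774898 [-0.6368  0.3258  0.1695] 8.5583
bar_tab 0.64 [316.6 373. ] rack xy 0.10493770669069327 0.0005673726033687781
tin_a_mid 0.65 [425.1 236.4] rack xy 0.0015179331727471896 0.10999888224657085
tin_a 0.93 [413.6 221.9] rack xy -0.0011720398732653814 0.10772529477984168
tin_a 0.84 [214.  224.9] rack xy 0.002596506831720981 -0.11350821632041312
tin_a 0.83 [ 68.4 256. ] rack xy 0.040392809447457885 -0.2823106049354649
tin_a 0.64 [313.9 223.3] rack xy 0.0005922986209949956 -0.0026467122508907004
10.8
```

View pics/w2.png

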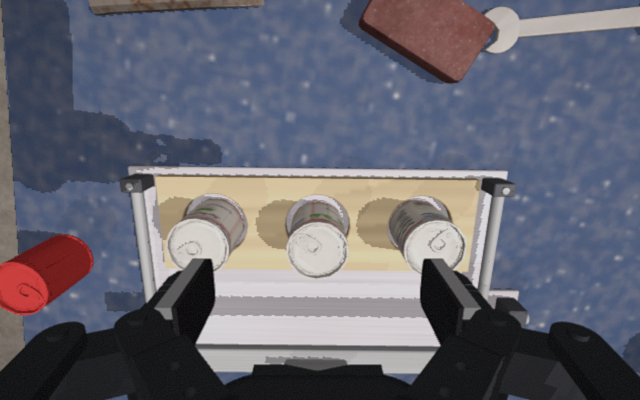

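The bar is standing open by itself at the far end, rows 345–370. The lids show at (200,245), (318,249) and (433,242), and the rack is undisturbed. I'll lift and replace the left tin.

```bash
cat >> h.py <<'E'
ZG=0.104
def fz(n=5):
    s=[]
    for _ in range(n): ctrl.wait(.06); s.append(ctrl.get_obs()["force"])
    return np.mean(s,0)
def weigh(y,x=0.0):
    ctrl.move_ptp(W(x,y,.19),rot(A))
    ctrl.wait(.2); f0=fz()
    ctrl.line_to(W(x,y,ZG),.12)
    ctrl.gripper_close(45); w=ctrl.get_obs()["width"]
    ctrl.line_to(W(x,y,ZG+.06),.1); ctrl.wait(.3); f1=fz()
    print("y",y,"width",w,"mass",(f0-f1)[2]/9.81,"grip",ctrl.get_obs()["grip_force"])
def putback(y,x=0.0):
    hit=ctrl.line_to(W(x,y,ZG+.012),.12); 
    hit=ctrl.line_to(W(x,y,ZG),.04,threshold=15); print("early stop",hit,ctrl.get_obs()["force"],ctrl.get_obs()["tcp_pos"][2])
    ctrl.open(); ctrl.line_to(W(x,y,.19),.2); print("t",ctrl.get_obs()["time"])
E
python3 - <<'E'
from h import *
np.set_printoptions(precision=4,suppress=True)
o=ctrl.get_obs();pose=(np.array(o["tcp_pos"]),np.array(o["tool_rot"]))
for px in ((200,245),(318,249),(433,242)):
    p=wpix(pose,px,.078)-M; print("lid",p@ex,p@ey)
weigh(.11); putback(.11)
o=ctrl.get_obs();pose=(np.array(o["tcp_pos"]),np.array(o["tool_rot"]))
im,d=ctrl.camera("wrist");cv2.imwrite("pics/w3.png",im)
im,d=ctrl.camera("side");cv2.imwrite("pics/s3.png",cv2.resize(im[150:350,200:440],(720,600),interpolation=cv2.INTER_CUBIC))
E
```

```text
lid -0.0044034028330963825 -0.1052472428356808
lid -0.0005929317415449445 0.0017122873543165492
lid -0.0075642568673593095 0.1056763317220118
y 0.11 width 0.05635964647233726 mass 0.44939563984816944 grip 48.62036168575287
early stop True [-0.1256  0.4526  4.0385] 0.1057389835837508
t 16.4667
```

View pics/w3.png

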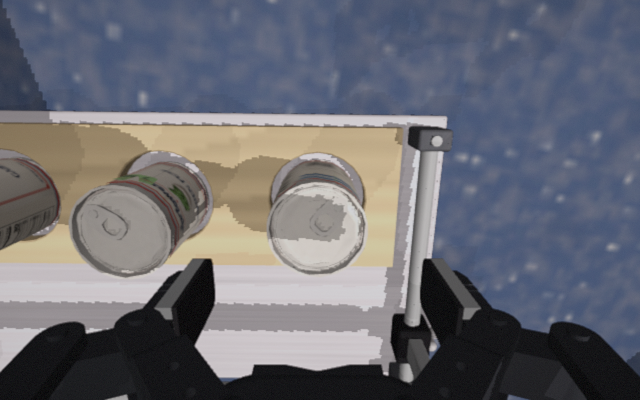

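View pics/s3.png

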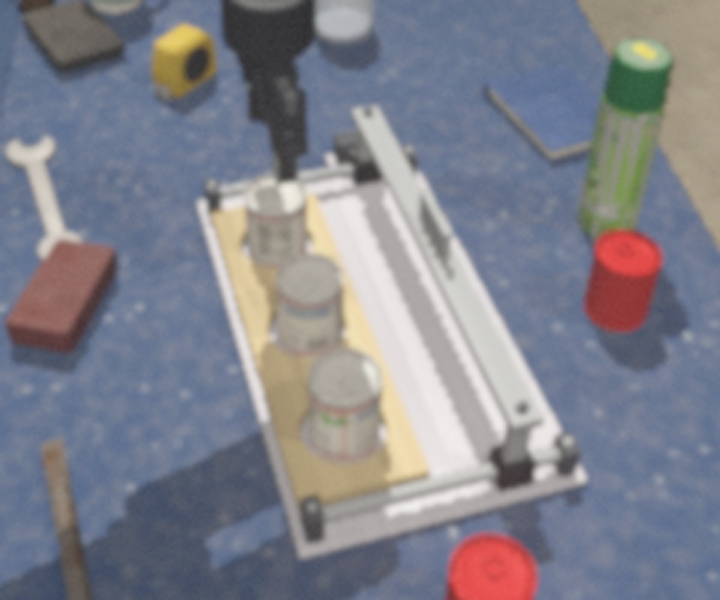

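The left tin reads about 0.45 kg. It looks upright in its socket (wrist lid (318,228)), with the bar still open. I'll check its height and level by depth, then weigh the middle one.

```bash
cat >> h.py <<'E'
def lid(y,x=0.0):
    "height and tilt of the surface inside the lid near rack (x,y), from wrist depth"
    o=ctrl.get_obs();im,d=ctrl.camera("wrist");p=ctrl.camera_params("wrist");T=np.array(p["tool_from_camera"])
    v,u=np.mgrid[0:400:2,0:640:2];u=u.ravel();v=v.ravel();z=d[v,u]
    c=np.linalg.inv(p["mtx"])@np.vstack([u,v,np.ones_like(u)])*z
    R=Ro.from_rotvec(o["tool_rot"]).as_matrix()
    P=(R@(T[:3,:3]@c+T[:3,3:4])).T+o["tcp_pos"]-M
    q=np.c_[P@ex,P@ey,P[:,2]];q=q[(z>0)&(np.hypot(q[:,0]-x,q[:,1]-y)<.04)&(q[:,2]>.06)&(q[:,2]<.1)]
    k=np.linalg.lstsq(np.c_[q[:,:2]-q[:,:2].mean(0),np.ones(len(q))],q[:,2],rcond=None)[0] if len(q)>20 else None
    top=q[q[:,2]>np.median(q[:,2])-.006] if len(q) else q
    print("lid",y,len(q),"median z",np.median(q[:,2]) if len(q) else None,"fit",k,"centre",(top.min(0)+top.max(0))/2 if len(q) else None)
E
python3 - <<'E'
from h import *
np.set_printoptions(precision=4,suppress=True)
lid(.11)
weigh(0.0); putback(0.0); lid(0.0)
weigh(-.11); print(ctrl.get_obs()["time"])
E
```

```text
lid 0.11 2059 median z 0.07551756103145135 fit [0.0491 0.0057 0.0754] centre [-0.0003  0.1106  0.0749]
y 0.0 width 0.05680484465293836 mass 0.1642554697639737 grip 48.08366060256958
early stop True [-1.463  -0.3284  3.5044] 0.10535921143157811
t 22.1
lid 0.0 2021 median z 0.07552440891996873 fit [ 0.0486 -0.006   0.0754] centre [0.0014 0.0008 0.0747]
y -0.11 width 0.05650134437579385 mass 0.7797790868857707 grip 49.47233498096466
25.7417
```

The right tin, at 0.78 kg, is the heaviest (left 0.45, middle 0.16). It's already in the gripper and there's no next tin, so I'll raise it and check the end state.

Run:
```python
from h import *
np.set_printoptions(precision=4,suppress=True)
ctrl.gripper_close(60)
ctrl.line_to(W(0,-.11,ZG+.165),.1); ctrl.wait(.7)
o=ctrl.get_obs();print(o["time"],o["tcp_pos"],o["force"],o["grip_force"],o["width"],np.abs(o["joint_vel"]).max())
for c in ("top","side"):
    im,d=ctrl.camera(c)
    r=(slice(130,330),slice(200,500)) if c=="top" else (slice(120,370),slice(200,440))
    cv2.imwrite(f"pics/{c}4.png",cv2.resize(im[r],None,fx=2.4,fy=2.4,interpolation=cv2.INTER_CUBIC))
    for t in ctrl.spot_point(c,"bar_tab")[:1]:
        p=pix2world(c,t["position"],.112)-M;print(c,t["score"],"tab",p@ex,p@ey)
```

```text
27.8583 [ 0.5904 -0.1229  0.2691] [ 0.2219  0.5587 -8.8736] 65.14291405677795 0.055793802582437664 0.002502780631629976
top 0.67 tab 0.10319896310265987 -0.0008089165450013681
side 0.71 tab 0.10612811689640449 0.00574745221658246
```

View pics/side4.png

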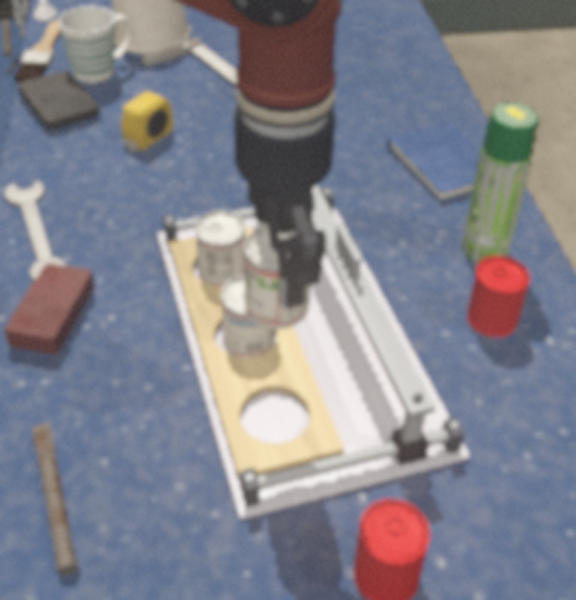

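View pics/top4.png

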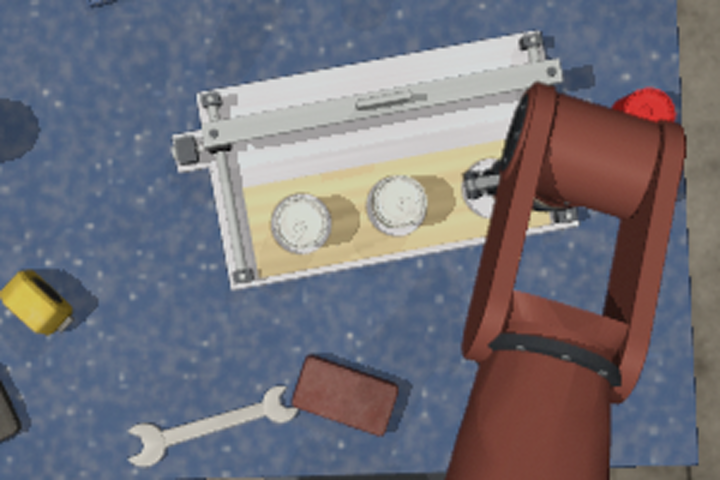

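Both other tins are upright in their sockets. The tab has moved 109–115 mm (mean 111), so the bar is in its catch. The heaviest tin is held about 16 cm up, and the things around are where they were.

```bash
python3 -c "
from cell import ctrl
print(ctrl.finish_job())"
```

```text
the job is handed in; nothing more can be done
None
```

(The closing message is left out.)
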